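Hold a glued wing patch down with the sanding block

ROBOT

A 6-joint arm with a two-finger parallel gripper is mounted at the origin on the work surface. World frame = base frame: x ahead of the robot, y to its left, z up, the work surface at z = 0. Lengths are in m, angles in rad, forces in N, time in s.
With the tool pointing down it reaches from about 0.35 to 0.975 m from the base axis. Payload 4.9 kg.
Tool frame: the origin (TCP) lies at the very end of the fingers, on their centre line; the grasp point (between the pads) lies 19 mm behind it; z points along the fingers, y is the line along which they close (so a half turn about z gives the same grasp; the last joint's range is limited). The gripper opens to 85 mm and grips with 20 to 120 N. Pads are 22 mm wide; open, the fingers measure 114 mm over their backs; the gripper's body (76 mm by 85 mm) begins 54 mm behind the grasp point. The pads swing forward as they close: fully open they stand 13 mm farther back than shut.
Start: joints at [-1.322, 0.053, 1.613, -0, 1.476, -0.119], TCP at [0.225, -0.583, 0.231] pointing down, gripper open.
Joint ranges: [-3.01, 3.01], [-1.01, 2.22], [0.06, 2.58], [-1.02, 4.17], [0.09, 2.62], [-3.14, 3.14]. Speed limits (rad/s): [2.57, 2.57, 3.14, 3.14, 3.14, 3.14].

INTERFACE

Orientations are given as a rotation vector (axis times angle).
In Python, from station import ctrl gives the robot as it stands.
- The arm moves only by the tool jog_arm, never from a script. Its argument "plan" is a list of rows, each a list of 7 numbers: the shift along the tool's x, y, z in units of 0.02 m (1.0 is 0.02 m), then the turn, a rotation vector about the tool's x, y, z in units of 45 degrees (1.0 is 45 degrees), then the opening, from -1 (shut) to 1 (fully open). A call has 1 to 8 rows; each row shifts and turns the commanded pose from where the row before left it, along the tool's axes as they then stand; what a row does not reach is not made up. A row lasts 1/10 s, in which the tool goes at most 50 mm and 8.59 degrees, less where a joint would pass 70% of its speed; a pose out of reach is approached as far as the arm can. A call with a number of a shift or a turn outside -1 to 1 is refused whole. A call with a gripper value outside its range is refused whole. The fingers move at their own pace and stop on an object; "grip_force" is the grip in N (left out, the last holds). Time passes only in rows, so rows that do not move let the fingers close. It gives the time, the measured TCP pose, the force, the opening and the grip force at its end, in the units of the state.
- ctrl.get_obs(): the state, without advancing time (a new reading comes with each control period).
- ctrl.get_image(name): name is "scene" or "side" or "wrist"; returns (picture, depth): 400x640x3 uint8, red, green, blue; 400x640 float32, m along the optical axis (not along the pixel's ray), 0 where there is no reading.
- ctrl.camera_info(name): a dict with "camera_matrix" (3x3 intrinsics, pixels), "rvec" (rotation vector, rad) and "tvec" (3), from world to camera coordinates, as OpenCV has them; the wrist camera has in their place "T_tool_cam" (4x4, takes a point from camera to tool coordinates, whose origin is the TCP and whose axes are the flange's). Camera axes: x right, y down, z forward; pixel columns grow to the right and rows downward; lengths in m; the calibration is good to about 2 mm. The wrist camera is an equidistant fisheye: a pixel r from the principal point sees the ray r / f radians off the axis. A picture is of the moment at which its call begins: read the wrist's pose just before it. camera_info takes no time and is no camera call.
- ctrl.finish_job(): hands the job in; it is judged then, once.
The state is a dict: "t": time; "q": joint angles; "dq": joint speeds; "effort": joint torques, N m; "tool_pos": TCP position; "tool_rot": TCP orientation; "contact_force": force on the tool from outside, world axes, zero at the start; "wrist_torque": the same for the moment, N m; "opening": finger opening in m; "grip_force": force on a finger pad.
Only numpy, scipy, OpenCV 4.12 (cv2) and the standard library are available. Lean on these libraries where they do the work, as an engineer would, in place of code of your own. Each camera call takes 0.05 s, during which the arm holds its last target. There are 200 camera calls.

TASK

Lift the black rubber sanding block out of its bin and use it as a glue press: lay its underside flat on the outlined repair patch of the white wing in the sloping jig, centred on the patch and with the block's long side running along the wing's span. Press lightly, with about 6 N, so that the sprung wing sinks about half of its travel (never harder than 15 N), and finish while still holding the block there in the gripper, with the fingers clear of the wing. Leave everything else where it is.

Things in the scene. Friction and masses are not known exactly. Their poses are not given: they have to be found in the camera images.
- block_center (a point): Centre (half-way up) of the black rubber sanding block, 60 mm long (x), 30 mm wide (y), 46 mm high (z), 70 to 130 g. It stands upright on the floor of one of the three bins, clear of the walls, its long side roughly from front to back of the bin. Take it across its 30 mm width, by the middle or upper half. Its two ends are alike: either way round will do.
- block_face (a point): Centre of the same block's underside, 23 mm below block_center along the block's z; same axes as the block.
- patch (a point): Centre of the outlined repair patch (thin dark rectangle, 22 by 26 mm, with a small cross) on the flat top of the white plastic wing. y runs along the wing's span, x along its chord, z is square to its top. The wing slopes 0.26 rad (15 deg) down towards -x; its middle lies 28 mm from the patch towards -y. Wing and point move together when pressed.
- wing (a joint): How far the sprung wing is pressed down, square to its surface (m): 0 at rest, 0.022 at the stop. It only slides, without tilting, and takes about 1.8 N to start and 0.4 N for each further mm: 0.010 is about 6 N.
- bins: The row of three orange bins, fixed and locked level. Origin under the middle of the row on the desk; y runs along the row, the front with the low wall is -x. Bin middles at y = -140, 0 and +140 mm. Each bin is 106 by 130 mm inside (x by y), its floor 24 mm above the desk, walls 3 mm thick; side and back walls rise to 69 mm above the desk, the front wall to 54 mm.
- jig: The jig's fixed base, 110 by 200 mm, origin on the desk under its middle; axes as the wing's but level. The middle of the wing's top is 62 mm above it, its highest edge 70 mm. The wing is 58 mm in chord, 6.5 mm thick, 288 mm over its narrower tips. Two clamp bars, 4 mm high, 10 mm wide, cross it 83 mm either side of its middle, the nearer one 55 mm from the patch.
- cab_center (a point): Middle of a tan plastic truck cab, 62 by 44 by 42 mm, in another bin. Leave it alone.
- propeller_center (a point): Middle of a red plastic propeller, 92 mm long and 12 mm thick, lying in another bin. Leave it alone.
- tweezers_center (a point): Middle of bronze tweezers, 120 mm long and 8 mm thick, lying on the desk beyond the jig. Leave them alone.
- glue_jar: Jar 44 mm across and 55 mm high standing on the desk near the robot; origin at its foot. Leave it alone.
- paint_jar: Jar 34 mm across and 45 mm high on the far part of the desk; origin at its foot. Leave it alone.
- screwdriver: Screwdriver 140 mm long lying on the right of the desk. Leave it alone.
- fuselage: White biplane fuselage 180 mm long and 51 mm high lying on the far side of the desk. Leave it alone.

How it is judged:
By the outcome, as a careful person would: the job done as asked, in the order asked, and still so for the second after the job is handed in, while the arm keeps its last pose, push and grip.
It also fails if it takes over 38 s, if anything falls off the work surface, if the arm or the gripper's body presses on something with over 40 N, if the wrist force passes 120 N, or if a joint passes its speed limit or range.

## Working session

There is one attempt and no reset: what is moved stays moved. The work goes in short steps, Python scripts to look and compute and a tool call to move; the robot and the scene stay as the last step left them, time stands still between calls to the robot, and variables do not carry over. Pictures are saved under pics/ and viewed, at most 10 in all, crops included, and the job is handed in when it is done.

Besides the shell and the picture viewer there is one more tool, called after ">>>" as name([rows], argument=value, ...), one row to a line, values as JSON. jog_arm: Moves the arm, as the interface text tells. Shifts and turns lie within -1 to 1; 1 stands for 0.02 m of shift or 45 degrees of turn. Its arguments: {"type":"object","properties":{"plan":{"type":"array"},"grip_force":{"type":"number"}},"required":["plan"]}

```bash
mkdir -p pics; ls; cat > h.py <<'E'
import numpy as np, cv2
from scipy.spatial.transform import Rotation as R
from station import ctrl
def cam(n):
    i=ctrl.camera_info(n); return np.array(i["camera_matrix"]),R.from_rotvec(np.ravel(i["rvec"])).as_matrix(),np.ravel(i["tvec"])
def ray(n,uv):
    K,Rm,t=cam(n); d=np.linalg.inv(K)@np.array([uv[0],uv[1],1.]); return -Rm.T@t, Rm.T@d
def onz(n,uv,z):
    o,d=ray(n,uv); return o+d*(z-o[2])/d[2]
def cloud(n,dep):
    K,Rm,t=cam(n); v,u=np.mgrid[:dep.shape[0],:dep.shape[1]]
    p=np.stack([(u-K[0,2])/K[0,0]*dep,(v-K[1,2])/K[1,1]*dep,dep],-1); return (p-t)@Rm
def snap(n):
    im,d=ctrl.get_image(n); return im,d
E
python3 - <<'E'
from h import *
ims=[]
for n in("scene","side"):
    im,d=snap(n); np.savez("pics/%s0.npz"%n,im=im,d=d)
    cv2.imwrite(f"pics/{n}0.png",im[...,::-1]); K,Rm,t=cam(n); print(n,K[0,0],-Rm.T@t,Rm[2])
o=ctrl.get_obs(); print(o["t"],o["tool_pos"],o["tool_rot"],o["opening"],ctrl.camera_info("wrist"))
E
```

```text
pics
scene 459.6405863048493 [1.31698339 0.2176837  0.98786157] [-0.61050349 -0.23390709 -0.75668551]
side 380.3154267262393 [ 0.35094026 -1.02979851  0.75950758] [ 0.21343919  0.79180709 -0.57226326]
0.1 [ 0.22456333 -0.58263898  0.23019011] [-3.08679050e+00 -5.74107808e-01  2.49045743e-04] 0.08550015109602498 {'camera_matrix': array([[309.70691629,   0.        , 319.05729309],
       [  0.        , 309.70691629, 196.81403479],
       [  0.        ,   0.        ,   1.        ]]), 'T_tool_cam': array([[-1.02024233e-03, -9.48961154e-01, -3.15391324e-01,
         8.01832964e-02],
       [ 9.99999378e-01, -8.25786766e-04, -7.50185943e-04,
         1.06764220e-03],
       [ 4.51451338e-04, -3.15391893e-01,  9.48961406e-01,
        -1.42595875e-01],
       [ 0.00000000e+00,  0.00000000e+00,  0.00000000e+00,
         1.00000000e+00]])}
```

View pics/scene0.png

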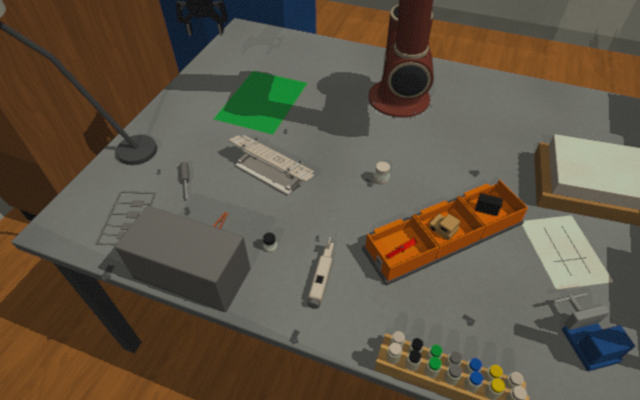

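View pics/side0.png

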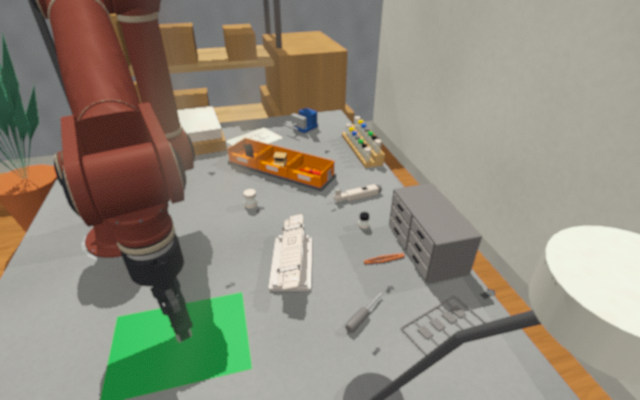

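The scene view shows the block at about (489,204) in the right-hand bin, the cab at (445,224), the propeller at (400,248) and the wing from (232,142) to (312,175). In the side view the wing runs from (290,285) to (293,220).

```bash
python3 - <<'E'
from h import *
z=np.load("pics/scene0.npz"); im,d=z["im"],z["d"]; P=cloud("scene",d)
hsv=cv2.cvtColor(im,cv2.COLOR_RGB2HSV)
print("desk z",[P[y,x].round(3) for y,x in((120,340),(220,330),(300,280))])
org=(hsv[...,0]>4)&(hsv[...,0]<18)&(hsv[...,1]>180)&(d>0); org[:170]=0; org[290:]=0; org[:,:350]=0;org[:,535:]=0
top=org&(P[...,2]>.064)&(P[...,2]<.074)
q=P[top][:,:2].astype(np.float32); print(len(q),cv2.minAreaRect(q)); print(cv2.boxPoints(cv2.minAreaRect(q)).round(3))
m=(hsv[...,2]<60)&(P[...,2]>.05)&(P[...,2]<.09); m[:180]=0;m[225:]=0;m[:,:470]=0;m[:,512:]=0
b=P[m]; print("blk",m.sum(),np.percentile(b[:,2],[5,50,95])); t=b[b[:,2]>.066]; print(len(t),cv2.minAreaRect(t[:,:2].astype(np.float32)),t.mean(0))
c=im[180:230,460:530,::-1]; w=im[120:205,215:330,::-1]
cv2.imwrite("pics/c1.png",np.hstack([cv2.resize(w,(690,510),interpolation=2)]))
# wing
s=(P[...,2]>.045)&(P[...,2]<.09); s[:120]=0;s[205:]=0;s[:,:215]=0;s[:,330:]=0
p=P[s]; print("wing",len(p),cv2.minAreaRect(p[:,:2].astype(np.float32)))
c0=p.mean(0); u,sv,vt=np.linalg.svd(p-c0,full_matrices=0); print(c0,vt,sv)
E
```

```text
desk z [array([ 0.187, -0.151,  0.002]), array([ 0.59 , -0.038, -0.001]), array([ 0.86 , -0.066,  0.001])]
776 ((0.5368760824203491, 0.26246461272239685), (0.11239716410636902, 0.4176153838634491), 46.85931396484375)
[[0.346 0.364]
 [0.651 0.079]
 [0.728 0.161]
 [0.423 0.446]]
blk 283 [0.05197125 0.06821437 0.07251157]
181 ((0.42764243483543396, 0.34937623143196106), (0.03155505284667015, 0.05609246715903282), 3.636465549468994) [0.43045773 0.35005458 0.06989969]
wing 1285 ((0.47664254903793335, -0.26181840896606445), (0.2894679009914398, 0.07037480175495148), 76.31437683105469)
[ 0.48234746 -0.25639274  0.06387395] [[ 0.2555004   0.96680803 -0.00133161]
 [ 0.94948137 -0.25066138  0.18882269]
 [-0.18222151  0.04950861  0.98201029]] [2.81855917 0.66550735 0.11011092]
```

View pics/c1.png

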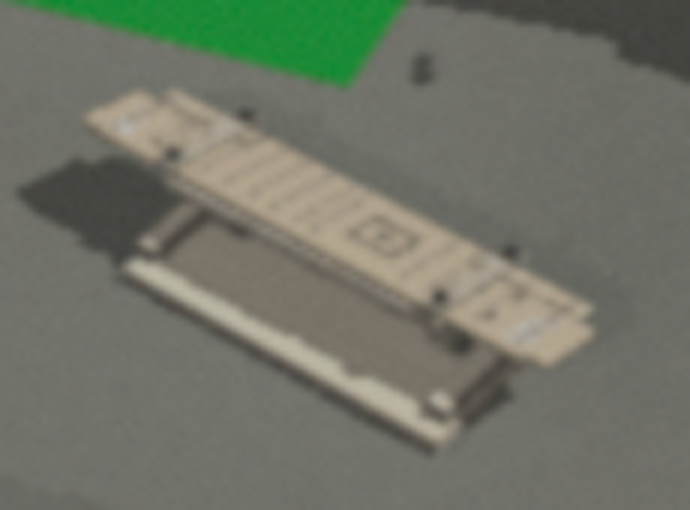

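```bash
cat >> h.py <<'E'
def pose():
    o=ctrl.get_obs(); return np.array(o["tool_pos"]),R.from_rotvec(o["tool_rot"])
def goto(tp,tr=None,r0=None):
    "shift in tool units for tp, turn in units"
    p,r=pose()
    print("p",p.round(4),"shift units",(r.inv().apply(np.array(tp)-p)/.02).round(3))
    if tr is not None: print("turn units",((r.inv()*tr).as_rotvec()/(np.pi/4)).round(3), "shift units after turn",(tr.inv().apply(np.array(tp)-p)/.02).round(3))
def down(a,tilt=0):
    "tool x at heading a (deg), z down, then turned about tool x by tilt (deg)"
    c,s=np.cos(np.radians(a)),np.sin(np.radians(a))
    return R.from_matrix(np.array([[c,s,0],[s,-c,0],[0,0,-1]]))*R.from_euler("x",tilt,degrees=True)
def wpix(uv,p,r):
    "ray of wrist pixel in world"
    i=ctrl.camera_info("wrist"); K=i["camera_matrix"]; T=i["T_tool_cam"]
    x=(uv[0]-K[0,2])/K[0,0]; y=(uv[1]-K[1,2])/K[1,1]; th=np.hypot(x,y)
    d=np.array([x/th*np.sin(th),y/th*np.sin(th),np.cos(th)]) if th>1e-9 else np.array([0,0,1.])
    return p+r.apply(T[:3,3]), r.apply(T[:3,:3]@d)
def wz(uv,p,r,z):
    o,d=wpix(uv,p,r); return o+d*(z-o[2])/d[2]
E
python3 - <<'E'
from h import *
print(onz("scene",(279.2,159.5),.062)); goto((.46,-.20,.24),down(46.8))
E
```

```text
[ 0.48209244 -0.23344393  0.062     ]
p [ 0.2246 -0.5826  0.2302] shift units [ 17.863 -13.621  -0.462]
turn units [-0.002 -0.001 -0.572] shift units after turn [22.005 -4.515 -0.49 ]
```

>>> jog_arm([
  [0.8,-0.6,0,0,0,-0.19,1],
  [0.9,-0.5,0,0,0,-0.19,1],
  [0.95,-0.3,0,0,0,-0.19,1],
  [1,-0.2,0,0,0,0,1],
  [1,-0.2,0,0,0,0,1],
  [1,-0.2,0,0,0,0,1],
  [1,-0.2,0,0,0,0,1],
  [1,-0.2,0,0,0,0,1],
])

```text
t: 0.9
tool_pos: [0.312, -0.4442, 0.2313]
tool_rot: [-2.885, -1.244, -0.0]
contact_force: [-0.3, -0.1, 0.1]
opening: 0.0855
grip_force: 0.0
```

>>> jog_arm([
  [1,-0.2,0,0,0,0,1],
  [1,-0.2,0,0,0,0,1],
  [1,-0.2,0,0,0,0,1],
  [1,-0.2,0,0,0,0,1],
  [1,-0.2,0,0,0,0,1],
  [1,-0.2,0,0,0,0,1],
  [1,-0.2,0,0,0,0,1],
  [1,-0.2,0,0,0,0,1],
])

```text
t: 1.7
tool_pos: [0.3982, -0.3057, 0.2313]
tool_rot: [2.885, 1.244, 0.0]
contact_force: [0.1, 0.0, -0.6]
opening: 0.0852
grip_force: 0.0
```

>>> jog_arm([
  [1,0,0,0,0,0,1],
  [1,0,0,0,0,0,1],
  [1,0,0,0,0,0,1],
  [0.5,0,0,0,0,0,1],
  [0,0,0,0,0,0,1],
  [0,0,0,0,0,0,1],
])

```text
t: 2.3
tool_pos: [0.4454, -0.2562, 0.2313]
tool_rot: [2.884, 1.246, -0.001]
contact_force: [-0.5, 0.1, -0.9]
opening: 0.0854
grip_force: 0.0
```

```bash
python3 - <<'E'
from h import *
p,r=pose(); im,d=snap("wrist"); np.savez("pics/w1.npz",im=im,d=d,p=p,r=r.as_rotvec()); cv2.imwrite("pics/w1.png",im[...,::-1]); print(p,ctrl.get_obs()["t"],r.as_matrix().round(3))
E
```

```text
[ 0.44544619 -0.25623765  0.23126821] 2.35 [[ 0.686  0.728 -0.   ]
 [ 0.728 -0.686 -0.   ]
 [-0.    -0.    -1.   ]]
```

View pics/w1.png

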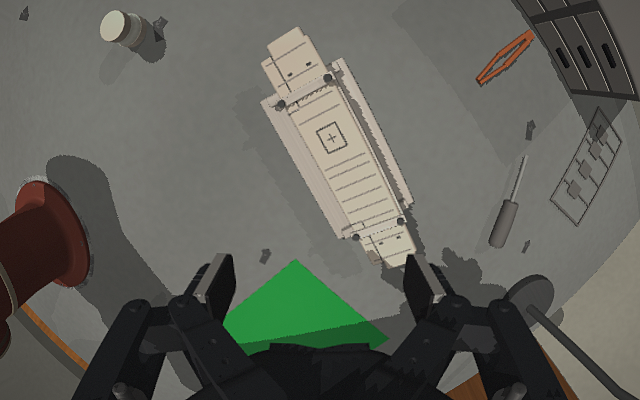

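The wrist view shows the patch outline around (331,138), with the clamp pins at (280,105), (328,78), (356,237) and (400,221).

```bash
python3 - <<'E'
from h import *
z=np.load("pics/w1.npz"); im,d,p,r=z["im"],z["d"],z["p"],R.from_rotvec(z["r"])
i=ctrl.camera_info("wrist");K=i["camera_matrix"];T=i["T_tool_cam"]
v,u=np.mgrid[:400,:640]; x=(u-K[0,2])/K[0,0]; y=(v-K[1,2])/K[1,1]; th=np.hypot(x,y)+1e-9
dr=np.stack([x/th*np.tan(th),y/th*np.tan(th),np.ones_like(x)],-1)
P=(dr*d[...,None])@T[:3,:3].T+T[:3,3]; P=P@r.as_matrix().T+p
print("desk",P[200,100:240:40].round(3)[:,2])
s=(P[...,2]>.045)&(P[...,2]<.085)&(v<280)&(v>20)&(u>240)&(u<425)
q=P[s]
c=np.median(q,0)
for k in range(6):   # robust plane
    A=np.c_[q[:,:2],np.ones(len(q))]; ok=np.ones(len(q),bool) if k==0 else abs(e)<.002
    co=np.linalg.lstsq(A[ok],q[ok,2],rcond=None)[0]; e=q[:,2]-A@co
n=np.r_[-co[:2],1]; n/=np.linalg.norm(n); print("plane",co,"n",n,"tilt",np.degrees(np.arccos(n[2])),"downhill head",np.degrees(np.arctan2(n[1],n[0])),ok.sum(),len(q))
w=q[ok]; print("rect",cv2.minAreaRect(w[:,:2].astype(np.float32)))
def hit(uv):
    o,dd=wpix(uv,p,r); t=(co[2]+co[:2]@o[:2]-o[2])/(dd[2]-co[:2]@dd[:2]); return o+t*dd
g=cv2.cvtColor(im,cv2.COLOR_RGB2GRAY); roi=g[112:164,308:356]; m=(roi<110).astype(np.uint8)
# outlined rectangle
nl,lab,st,ce=cv2.connectedComponentsWithStats(m,connectivity=8); print(st.tolist(),g[130,320],)
cs,_=cv2.findContours(m,cv2.RETR_EXTERNAL,cv2.CHAIN_APPROX_NONE); cc=max(cs,key=lambda a:cv2.minAreaRect(a)[1][0]*cv2.minAreaRect(a)[1][1])
W=np.array([hit(a[0]+[308,112]) for a in cc]); rc=cv2.minAreaRect(W[:,:2].astype(np.float32)); print("patch rect",rc, "cross",hit((331,138)))
print("scene z@plane",hit((331,138)))
E
```

```text
desk [-0.001 -0.     0.001 -0.   ]
plane [ 0.25514844 -0.06696007 -0.07679683] n [-0.24670923  0.06474532  0.9669243 ] tilt 14.777349131781685 downhill head 165.29514113215947 11963 13877
rect ((0.4752262532711029, -0.2639053463935852), (0.2880904972553253, 0.05986626073718071), 74.36429595947266)
[[0, 0, 48, 52, 2375], [46, 0, 2, 4, 5], [45, 5, 1, 1, 1], [16, 10, 21, 18, 38], [8, 16, 10, 20, 32], [21, 22, 1, 1, 1], [23, 25, 2, 2, 3], [26, 24, 2, 2, 3], [21, 27, 1, 1, 1], [25, 28, 1, 2, 2], [36, 29, 3, 1, 3], [31, 31, 8, 6, 12], [17, 37, 13, 5, 19], [3, 43, 1, 1, 1]] 131
patch rect ((0.4917159378528595, -0.23333962261676788), (0.010132118128240108, 0.0232315082103014), 16.3829288482666) cross [ 0.48107274 -0.23663349  0.06179313]
scene z@plane [ 0.48107274 -0.23663349  0.06179313]
```

```bash
python3 - <<'E'
from h import *
goto((.43,.33,.21),down(46.8))
E
```

```text
p [ 0.4453 -0.2565  0.2313] shift units [ 20.814 -20.674   1.056]
turn units [-0.     0.001 -0.003] shift units after turn [ 20.855 -20.632   1.064]
```

>>> jog_arm([
  [1,-1,0,0,0,0,1],
  [1,-1,0,0,0,0,1],
  [1,-1,0,0,0,0,1],
  [1,-1,0,0,0,0,1],
  [1,-1,0,0,0,0,1],
  [1,-1,0,0,0,0,1],
  [1,-1,0,0,0,0,1],
  [1,-1,0,0,0,0,1],
])

```text
t: 3.15
tool_pos: [0.4385, -0.0298, 0.2314]
tool_rot: [2.885, 1.243, 0.0]
contact_force: [0.0, 0.1, 0.2]
opening: 0.0854
grip_force: 0.0
```

>>> jog_arm([
  [1,-1,0,0,0,0,1],
  [1,-1,0,0,0,0,1],
  [1,-1,0,0,0,0,1],
  [1,-1,0,0,0,0,1],
  [1,-1,0,0,0,0,1],
  [1,-1,0,0,0,0,1],
  [1,-1,0,0,0,0,1],
  [1,-1,0,0,0,0,1],
])

```text
t: 3.95
tool_pos: [0.4321, 0.1964, 0.2314]
tool_rot: [2.885, 1.243, 0.001]
contact_force: [-0.0, -0.2, 0.1]
opening: 0.0857
grip_force: 0.0
```

>>> jog_arm([
  [1,-1,0.5,0,0,0,0.4],
  [1,-1,0.5,0,0,0,0.4],
  [1,-1,0,0,0,0,0.4],
  [1,-1,0,0,0,0,0.4],
  [0.8,-0.6,0,0,0,0,0.4],
  [0,0,0,0,0,0,0.4],
  [0,0,0,0,0,0,0.4],
])

```text
t: 4.65
tool_pos: [0.4311, 0.3283, 0.2111]
tool_rot: [2.884, 1.245, -0.001]
contact_force: [0.3, 0.4, -0.8]
opening: 0.06
grip_force: 0.0
```

```bash
cat >> h.py <<'E'
def wcloud(d,p,r):
    i=ctrl.camera_info("wrist");K=i["camera_matrix"];T=i["T_tool_cam"]
    v,u=np.mgrid[:400,:640]; x=(u-K[0,2])/K[0,0]; y=(v-K[1,2])/K[1,1]; th=np.hypot(x,y)+1e-9
    dr=np.stack([x/th*np.tan(th),y/th*np.tan(th),np.ones_like(x)],-1)
    P=(dr*d[...,None])@T[:3,:3].T+T[:3,3]; return P@r.as_matrix().T+p
E
python3 - <<'E'
from h import *
p,r=pose(); im,d=snap("wrist"); np.savez("pics/w2.npz",im=im,d=d,p=p,r=r.as_rotvec()); cv2.imwrite("pics/w2.png",im[...,::-1]); print(p)
P=wcloud(d,p,r); o=ctrl.get_obs(); print(o["t"],o["opening"])
s=(P[...,2]>.064)&(P[...,2]<.076)&(np.hypot(P[...,0]-.43,P[...,1]-.35)<.045)&(im.max(2)<90)
t=P[s]; print(s.sum(),t.mean(0),cv2.minAreaRect(t[:,:2].astype(np.float32)))
E
```

```text
[0.43107093 0.32830835 0.21111608]
4.7 0.0597562307570311
1892 [0.42810512 0.35054562 0.06964038] ((0.42738813161849976, 0.3499514162540436), (0.029849225655198097, 0.05956306308507919), 0.5294094681739807)
```

View pics/w2.png

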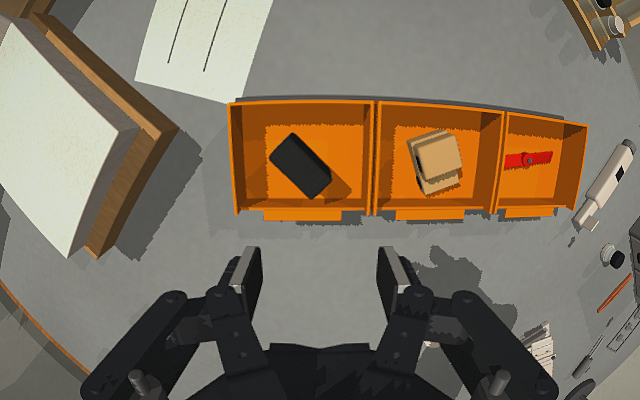

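The block top spans roughly (269,160)–(331,190) in the wrist view, clear of the walls. Its long side points at a heading of 90.5° in the world, and its centre is at (0.4275, 0.350).

```bash
python3 - <<'E'
from h import *
goto((.4275,.3499,.13),down(90.5)); print(ctrl.get_obs()["q"])
E
```

```text
p [0.4311 0.328  0.2112] shift units [ 0.675 -0.882  4.058]
turn units [ 0.     0.001 -0.974] shift units after turn [ 1.095 -0.169  4.059]
[ 5.13313063e-01 -1.33528031e-01  1.82753695e+00 -5.10190933e-04
  1.44809898e+00  1.26981213e+00]
```

>>> jog_arm([
  [0,0,0.5,0,0,-0.19,0.05],
  [0,0,0.5,0,0,-0.19,0.05],
  [0,0,0.5,0,0,-0.19,0.05],
  [0,0,0.5,0,0,-0.19,0.05],
  [0,0,0.5,0,0,-0.19,0.05],
  [0,0,0.5,0,0,-0.02,0.05],
  [1,-0.2,0,0,0,0,0.05],
  [0,0,0,0,0,0,0.05],
])

```text
t: 5.5
tool_pos: [0.4265, 0.3491, 0.1509]
tool_rot: [-2.216, -2.226, 0.001]
contact_force: [-0.8, 0.2, 0.4]
opening: 0.0448
grip_force: 0.0
```

```bash
python3 - <<'E'
from h import *
goto((.4275,.3499,.040),down(90.5)); print(ctrl.get_obs()["q"],ctrl.get_obs()["opening"])
E
```

```text
p [0.4265 0.3491 0.1509] shift units [0.039 0.056 5.543]
turn units [-0.001 -0.    -0.006] shift units after turn [0.039 0.052 5.543]
[ 5.50790250e-01 -5.94752287e-02  1.86212361e+00  3.60976957e-04
  1.33944393e+00  5.46526599e-01] 0.044786192974382195
```

>>> jog_arm([
  [0.04,0.05,1,0,0,0,0.05],
  [0,0,1,0,0,0,0.05],
  [0,0,1,0,0,0,0.05],
  [0,0,1,0,0,0,0.05],
  [0,0,0.8,0,0,0,0.05],
  [0,0,0.5,0,0,0,0.05],
  [0,0,0.24,0,0,0,0.05],
  [0,0,0,0,0,0,0.05],
])

```text
t: 6.3
tool_pos: [0.4277, 0.3496, 0.0402]
tool_rot: [-2.215, -2.228, 0.001]
contact_force: [0.1, 0.1, -0.0]
opening: 0.0448
grip_force: 0.0
```

>>> jog_arm([
  [0,0,0,0,0,0,-0.6],
  [0,0,0,0,0,0,-0.6],
  [0,0,0,0,0,0,-0.6],
  [0,0,0,0,0,0,-0.6],
  [0,0,0,0,0,0,-0.6],
  [0,0,0,0,0,0,-0.6],
], grip_force=40)

```text
t: 6.9
tool_pos: [0.4284, 0.3503, 0.0416]
tool_rot: [2.214, 2.228, 0.003]
contact_force: [-0.7, -0.2, 5.3]
opening: 0.0293
grip_force: 40.7
```

>>> jog_arm([
  [0,0,-0.5,0,0,0,-0.6],
  [0,0,-1,0,0,0,-0.6],
  [0,0,-1,0,0,0,-0.6],
  [0,0,-1,0,0,0,-0.6],
  [0,0,-1,0,0,0,-0.6],
  [0,0,-1,0,0,0,-0.6],
  [0,0,-1,0,0,0,-0.6],
  [0,0,-1,0,0,0,-0.6],
])

```text
t: 7.7
tool_pos: [0.4271, 0.3494, 0.1908]
tool_rot: [-2.214, -2.228, 0.002]
contact_force: [0.3, 0.2, -0.1]
opening: 0.0292
grip_force: 39.9
```

```bash
python3 - <<'E'
from h import *
o=ctrl.get_obs(); print(o["opening"],o["grip_force"],o["contact_force"])
s=np.array([np.cos(np.radians(75)),np.sin(np.radians(75)),0])
goto(np.array([.4815,-.236,.19]),down(75)); print(o["q"])
p,r=pose(); im,d=snap("wrist"); np.savez("pics/w3.npz",im=im,d=d,p=p,r=r.as_rotvec()); cv2.imwrite("pics/w3.png",im[...,::-1])
E
```

```text
0.029167507832170852 39.91652548313141 [ 0.29133326  0.16272469 -0.05231373]
p [0.4271 0.3494 0.1908] shift units [-29.289   2.531   0.06 ]
turn units [-0.002  0.001  0.342] shift units after turn [-27.569  10.206   0.041]
[ 5.50866981e-01 -9.26811627e-02  1.82450827e+00  2.59931580e-05
  1.41128115e+00  5.44321477e-01]
```

View pics/w3.png

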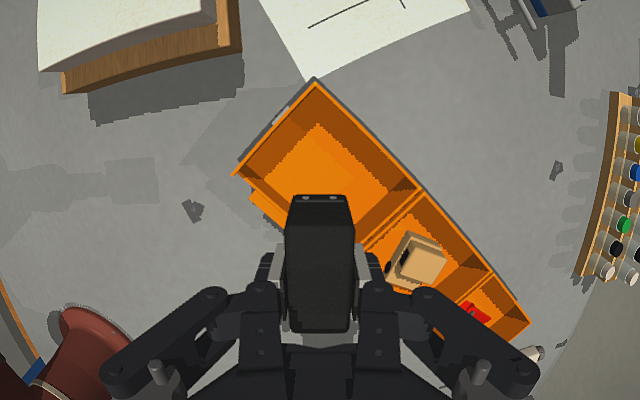

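The block is held straight between the pads, its end face at (287–354, 195–335). I'll check its pose in the tool frame from depth.

```bash
python3 - <<'E'
from h import *
z=np.load("pics/w3.npz"); im,d,p,r=z["im"],z["d"],z["p"],R.from_rotvec(z["r"])
P=(wcloud(d,p,r)-p)@r.as_matrix()
for v in range(190,345,10): print(v,P[v,320].round(4), P[v,300].round(4))
v,u=np.mgrid[:400,:640]
s=(u>285)&(u<356)&(v>194)&(v<345)&(abs(P[...,0]-.03)<.012)&(P[...,2]>-.02)&(P[...,2]<.025)
q=P[s]; A=np.c_[q[:,1:],np.ones(len(q))]; co=np.linalg.lstsq(A,q[:,0],rcond=None)[0]; e=q[:,0]-A@co
ok=abs(e)<.002; co=np.linalg.lstsq(A[ok],q[ok,0],rcond=None)[0]; print("end face x=a y+b z+c",co,ok.sum(),len(q)); q=q[ok]
print("y range",np.percentile(q[:,1],[1,99]),"z max",np.percentile(q[:,2],[1,97,99.5]))
E
```

```text
190 [-0.0155  0.0004  0.167 ] [-0.0158 -0.0206  0.168 ]
200 [ 0.0295 -0.0002  0.0039] [ 0.0299 -0.0101  0.0029]
210 [ 0.0291 -0.0002 -0.0092] [ 0.0292 -0.0094 -0.0094]
220 [ 0.0296 -0.0002 -0.0222] [ 0.0294 -0.0087 -0.0217]
230 [ 0.0275 -0.0003 -0.0277] [ 0.0275 -0.0084 -0.0278]
240 [ 0.0229 -0.0003 -0.0277] [ 0.0236 -0.0084 -0.0291]
250 [ 0.019  -0.0003 -0.0292] [ 0.0181 -0.0087 -0.0275]
260 [ 0.0137 -0.0003 -0.0282] [ 0.0131 -0.0088 -0.0273]
270 [ 0.0085 -0.0003 -0.028 ] [ 0.0089 -0.0089 -0.0287]
280 [ 0.004  -0.0003 -0.0291] [ 0.0036 -0.009  -0.0285]
290 [-0.0014 -0.0003 -0.0292] [-0.0025 -0.0093 -0.0277]
300 [-0.0072 -0.0003 -0.0291] [-0.0079 -0.0094 -0.0282]
310 [-0.014  -0.0003 -0.028 ] [-0.014  -0.0096 -0.0281]
320 [-0.02   -0.0003 -0.0284] [-0.02   -0.0098 -0.0285]
330 [-0.0262 -0.0002 -0.029 ] [-0.0269 -0.0101 -0.0283]
340 [-0.2525  0.0006  0.1911] [-0.2534 -0.0288  0.1918]
end face x=a y+b z+c [-0.00043943  0.00162299  0.02925469] 1413 1427
y range [-0.01468097  0.01325958] z max [-0.01972815  0.01215937  0.01341475]
```

>>> jog_arm([
  [-0.8,0.1,0,0,0,0.17,-0.6],
  [-1,0.2,0,0,0,0.17,-0.6],
  [-1,0.32,0,0,0,0,-0.6],
  [-1,0.32,0,0,0,0,-0.6],
  [-1,0.32,0,0,0,0,-0.6],
  [-1,0.32,0,0,0,0,-0.6],
  [-1,0.32,0,0,0,0,-0.6],
  [-1,0.32,0,0,0,0,-0.6],
])

```text
t: 8.55
tool_pos: [0.4367, 0.1866, 0.1895]
tool_rot: [-2.491, -1.914, 0.002]
contact_force: [0.8, -0.4, -1.6]
opening: 0.0294
grip_force: 39.9
```

>>> jog_arm([
  [-1,0.32,0,0,0,0,-0.6],
  [-1,0.32,0,0,0,0,-0.6],
  [-1,0.32,0,0,0,0,-0.6],
  [-1,0.32,0,0,0,0,-0.6],
  [-1,0.32,0,0,0,0,-0.6],
  [-1,0.32,0,0,0,0,-0.6],
  [-1,0.32,0,0,0,0,-0.6],
  [-1,0.32,0,0,0,0,-0.6],
])

```text
t: 9.35
tool_pos: [0.445, 0.0191, 0.1895]
tool_rot: [-2.49, -1.913, 0.002]
contact_force: [-0.8, 1.1, -0.2]
opening: 0.0295
grip_force: 39.9
```

>>> jog_arm([
  [-1,0.32,0,0,0,0,-0.6],
  [-1,0.32,0,0,0,0,-0.6],
  [-1,0.32,0,0,0,0,-0.6],
  [-1,0.32,0,0,0,0,-0.6],
  [-1,0.32,0,0,0,0,-0.6],
  [-1,0.32,0,0,0,0,-0.6],
  [-1,0.32,0,0,0,0,-0.6],
  [-1,0.32,0,0,0,0,-0.6],
])

```text
t: 10.15
tool_pos: [0.4533, -0.1485, 0.1895]
tool_rot: [-2.49, -1.913, 0.001]
contact_force: [0.5, 0.6, -0.7]
opening: 0.0293
grip_force: 39.9
```

>>> jog_arm([
  [-1,0.32,0,0,0,0,-0.6],
  [-1,0.32,0,0,0,0,-0.6],
  [-1,0.32,0.3,0,0,0,-0.6],
  [-1,0.32,0.3,0,0,0,-0.6],
  [-1,0.32,0.4,0,0,0,-0.6],
  [-0.8,0.32,0,0,0,0,-0.6],
  [0,0,0,0,0,0,-0.6],
  [0,0,0,0,0,0,-0.6],
])

```text
t: 10.95
tool_pos: [0.4611, -0.2698, 0.1705]
tool_rot: [-2.491, -1.913, -0.0]
contact_force: [-0.9, 0.1, -0.6]
opening: 0.0294
grip_force: 39.9
```

```bash
python3 - <<'E'
from h import *
p,r=pose(); im,d=snap("wrist"); np.savez("pics/w4.npz",im=im,d=d,p=p,r=r.as_rotvec()); print(p,r.as_matrix()[:,0],ctrl.get_obs()["t"])
# project predicted patch to get crop
i=ctrl.camera_info("wrist");K=i["camera_matrix"];T=i["T_tool_cam"]
c=T[:3,:3].T@(r.inv().apply(np.array([.4815,-.236,.062])-p)-T[:3,3]); th=np.arctan2(np.hypot(c[0],c[1]),c[2]); f=th*K[0,0]/np.hypot(c[0],c[1])
uv=np.array([c[0]*f+K[0,2],c[1]*f+K[1,2]]); print("pred",uv); u,v=uv.round().astype(int)
u0,v0=max(u-70,0),max(v-60,0); print(u0,v0)
cv2.imwrite("pics/w4c.png",cv2.resize(im[v0:v0+110,u0:u0+140,::-1],None,fx=5,fy=5,interpolation=2))
E
```

```text
[ 0.46114274 -0.26981598  0.1704503 ] [2.58062005e-01 9.66128137e-01 6.50874353e-04] 11.0
pred [332.73075971 148.70206857]
263 89
```

View pics/w4c.png

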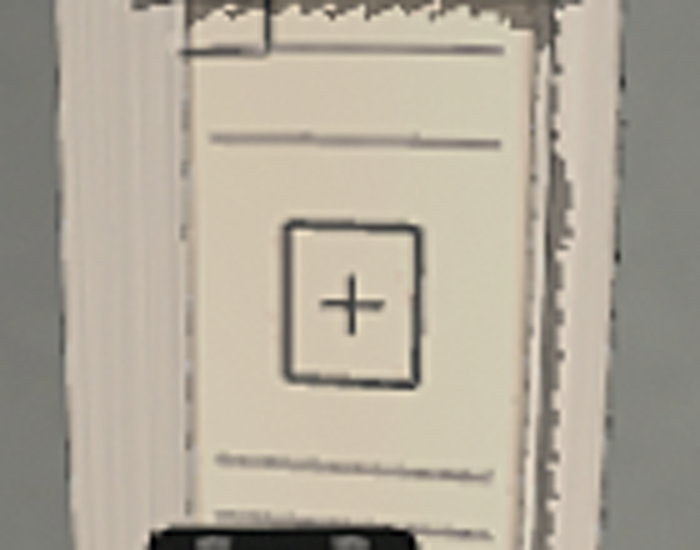

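The crop shows the patch with its cross at image pixel (332.9, 149.4) and its outline corners at crop (287,224), (420,230), (416,384) and (287,377).

```bash
python3 - <<'E'
from h import *
z=np.load("pics/w4.npz"); im,d,p,r=z["im"],z["d"],z["p"],R.from_rotvec(z["r"])
P=wcloud(d,p,r); q=P[100:185,305:365].reshape(-1,3); q=q[(q[:,2]>.04)&(q[:,2]<.085)]
A=np.c_[q[:,:2],np.ones(len(q))]; ok=np.ones(len(q),bool)
for k in range(5): co=np.linalg.lstsq(A[ok],q[ok,2],rcond=None)[0]; ok=abs(q[:,2]-A@co)<.0015
n=np.r_[-co[:2],1]; n/=np.linalg.norm(n); print(co,np.degrees(np.arccos(n[2])),np.degrees(np.arctan2(n[1],n[0]))-90,ok.sum(),len(q))
def hit(uv):
    o,dd=wpix(uv,p,r); t=(co[2]+co[:2]@o[:2]-o[2])/(dd[2]-co[:2]@dd[:2]); return o+t*dd
C=np.array([hit((263-.4+a/5,89-.4+b/5)) for a,b in((287,224),(420,230),(416,384),(287,377))])
print("cross",hit((332.9,149.4)),"corner mean",C.mean(0)); 
for a,b in((3,0),(2,1),(0,1),(3,2)): e=C[b]-C[a]; print(np.linalg.norm(e),np.degrees(np.arctan2(e[1],e[0])))
E
```

```text
[ 0.25772993 -0.06783808 -0.07818186] 14.922950422162781 75.25343982502054 4914 5076
cross [ 0.48148885 -0.23660546  0.06196309] corner mean [ 0.48155238 -0.23665768  0.06198301]
0.025813107593742248 75.0239492786813
0.02551364517821789 74.62632959687843
0.02211491435130505 -15.502099919870755
0.0219311364074539 -14.694925396162583
```

```bash
cat >> h.py <<'E'
TR=down(75,-15); PATCH=np.array([.4815,-.2366,.062])
def tgt(h): return PATCH+TR.apply([.0004,.0003,-(.0175+h)])
E
python3 - <<'E'
from h import *
print(TR.as_matrix()[:,2]); goto(tgt(.03),TR); 
E
```

```text
[ 0.25       -0.0669873  -0.96592583]
p [ 0.4612 -0.2695  0.1706] shift units [ 1.87  -0.044  3.133]
turn units [-0.333 -0.001  0.002] shift units after turn [ 1.871 -0.857  3.013]
```

Turn and shift at height first, then go down.

>>> jog_arm([
  [0,0,0,-0.1665,0,0,-0.6],
  [0,0,0,-0.1665,0,0,-0.6],
  [0.9,-0.4,0,0,0,0,-0.6],
  [0.97,-0.46,0,0,0,0,-0.6],
  [0,0,0.8,0,0,0,-0.6],
  [0,0,0.8,0,0,0,-0.6],
  [0,0,0.4,0,0,0,-0.6],
  [0,0,0,0,0,0,-0.6],
])

```text
t: 11.8
tool_pos: [0.4642, -0.231, 0.1261]
tool_rot: [2.321, 1.785, 0.234]
contact_force: [-0.1, -0.4, -1.5]
opening: 0.0291
grip_force: 40.1
```

```bash
python3 - <<'E'
from h import *
goto(tgt(0),TR); o=ctrl.get_obs(); print(TR.inv().apply(o["contact_force"]),o["t"])
E
```

```text
p [ 0.4642 -0.231   0.1261] shift units [-0.029  0.07   2.455]
turn units [-0.004 -0.002  0.002] shift units after turn [-0.025  0.063  2.455]
[-0.44457098 -0.3269967   1.46773803] 11.8
```

>>> jog_arm([
  [-0.03,0.07,0.6,0,0,0,-0.6],
  [0,0,0.6,0,0,0,-0.6],
  [0,0,0.5,0,0,0,-0.6],
  [0,0,0.3,0,0,0,-0.6],
  [0,0,0.15,0,0,0,-0.6],
  [0,0,0,0,0,0,-0.6],
  [0,0,0,0,0,0,-0.6],
])

```text
t: 12.5
tool_pos: [0.4768, -0.2361, 0.0865]
tool_rot: [2.319, 1.782, 0.235]
contact_force: [-0.7, -0.7, -0.2]
opening: 0.0294
grip_force: 40.1
```

```bash
python3 - <<'E'
from h import *
goto(tgt(0),TR); o=ctrl.get_obs(); print(TR.inv().apply(o["contact_force"]),o["t"])
E
```

```text
p [ 0.4768 -0.2361  0.0865] shift units [ 0.058 -0.079  0.369]
turn units [ 0.    -0.     0.002] shift units after turn [ 0.058 -0.079  0.369]
[-0.88987469 -0.53412143  0.06876401] 12.5
```

>>> jog_arm([
  [0,0,0.1,0,0,0,-0.6],
  [0,0,0.1,0,0,0,-0.6],
  [0,0,0.1,0,0,0,-0.6],
  [0,0,0.1,0,0,0,-0.6],
  [0,0,0,0,0,0,-0.6],
  [0,0,0,0,0,0,-0.6],
])

```text
t: 13.1
tool_pos: [0.4787, -0.2365, 0.0787]
tool_rot: [2.319, 1.782, 0.234]
contact_force: [-1.2, 0.4, 0.8]
opening: 0.0291
grip_force: 40.4
```

```bash
python3 - <<'E'
from h import *
goto(tgt(0),TR); o=ctrl.get_obs(); print(TR.inv().apply(o["contact_force"]),o["t"])
E
```

```text
p [ 0.4787 -0.2365  0.0787] shift units [ 0.053 -0.068 -0.035]
turn units [-0.001 -0.     0.002] shift units after turn [ 0.053 -0.068 -0.035]
[ 0.08410985 -1.05144191 -1.10993748] 13.1
```

>>> jog_arm([
  [0,0,-0.2,0,0,0,-0.6],
  [0.03,-0.04,-0.1,0,0,0,-0.6],
  [0.025,-0.035,0,0,0,0,-0.6],
  [0,0,0,0,0,0,-0.6],
  [0,0,0,0,0,0,-0.6],
  [0,0,0,0,0,0,-0.6],
])

```text
t: 13.7
tool_pos: [0.476, -0.2346, 0.0838]
tool_rot: [2.32, 1.782, 0.234]
contact_force: [0.0, 0.5, -1.3]
opening: 0.0293
grip_force: 40.3
```

```bash
python3 - <<'E'
from h import *
goto(tgt(0),TR); o=ctrl.get_obs(); print(TR.inv().apply(o["contact_force"]),o["t"])
p,r=pose(); im,d=snap("wrist"); np.savez("pics/w5.npz",im=im,d=d,p=p,r=r.as_rotvec()); cv2.imwrite("pics/w5.png",cv2.resize(im[100:350,200:440,::-1],None,fx=2.4,fy=2.4,interpolation=2))
for _ in range(3): snap("side"); goto(tgt(0))
E
```

```text
p [ 0.476  -0.2346  0.0838] shift units [-0.005  0.016  0.253]
turn units [-0.001 -0.001  0.002] shift units after turn [-0.005  0.016  0.253]
[ 0.51561374 -0.47455812  1.25936914] 13.7
p [ 0.476  -0.2346  0.0838] shift units [-0.004  0.014  0.254]
p [ 0.476  -0.2346  0.0838] shift units [-0.004  0.013  0.254]
p [ 0.476  -0.2347  0.0838] shift units [-0.003  0.012  0.255]
```

View pics/w5.png

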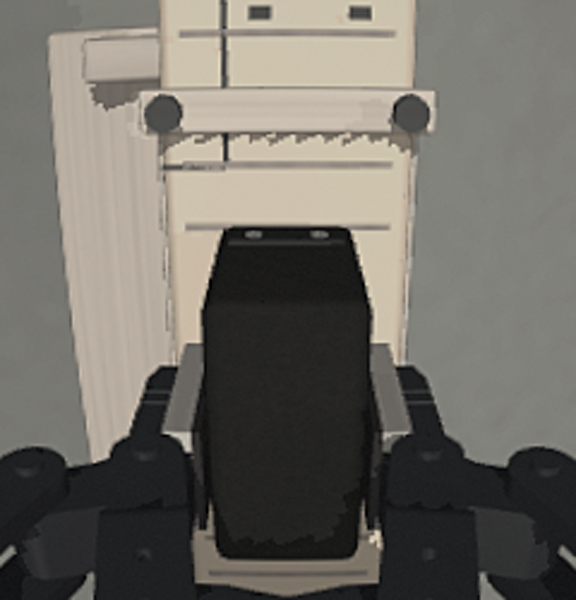

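The block sits centred on the wing's chord (about 287 against 289 px) and parallel to the span. Pressing next.

>>> jog_arm([
  [0,0,0.15,0,0,0,-0.6],
  [0,0,0.1,0,0,0,-0.6],
  [0,0,0.1,0,0,0,-0.6],
  [0,0,0.1,0,0,0,-0.6],
  [0,0,0.1,0,0,0,-0.6],
  [0,0,0,0,0,0,-0.6],
  [0,0,0,0,0,0,-0.6],
])

```text
t: 14.6
tool_pos: [0.4787, -0.2354, 0.0734]
tool_rot: [2.32, 1.782, 0.234]
contact_force: [-3.3, 0.2, 2.3]
opening: 0.0295
grip_force: 40.7
```

```bash
python3 - <<'E'
from h import *
goto(tgt(-.01),TR); o=ctrl.get_obs(); print(TR.inv().apply(o["contact_force"]),o["t"])
E
```

```text
p [ 0.4787 -0.2354  0.0734] shift units [-0.002  0.012  0.212]
turn units [-0.001 -0.     0.002] shift units after turn [-0.002  0.012  0.212]
[-0.64978296 -2.54454428 -3.03064852] 14.6
```

>>> jog_arm([
  [0,0.01,0.1,0,0,0,-0.6],
  [0,0,0.1,0,0,0,-0.6],
  [0,0,0.04,0,0,0,-0.6],
  [0,0,0,0,0,0,-0.6],
  [0,0,0,0,0,0,-0.6],
  [0,0,0,0,0,0,-0.6],
])

```text
t: 15.2
tool_pos: [0.4802, -0.2358, 0.0688]
tool_rot: [2.319, 1.782, 0.234]
contact_force: [-4.1, 0.6, 4.4]
opening: 0.0291
grip_force: 40.9
```

```bash
python3 - <<'E'
from h import *
F=[]
for k in range(8):
    im,d=snap("wrist"); o=ctrl.get_obs(); F.append(TR.inv().apply(o["contact_force"]))
print(np.mean(F,0),np.std(F,0)); goto(tgt(-.01),TR); print(o["t"],o["opening"])
p,r=pose(); P=wcloud(d,p,r); n=-TR.as_matrix()[:,2]
# wing plane drop near the patch, both ends of block
L=(P-PATCH)@TR.as_matrix()
s=(abs(L[...,1])<.024)&(L[...,0]>.033)&(L[...,0]<.048)&(abs(L[...,2])<.03); print("wing depth below rest (mm)",np.median(L[s][:,2])*1e3,s.sum())
z=np.load("pics/w5.npz"); L0=(wcloud(z["d"],z["p"],R.from_rotvec(z["r"]))-PATCH)@TR.as_matrix()
s=(abs(L0[...,1])<.024)&(L0[...,0]>.033)&(L0[...,0]<.048)&(abs(L0[...,2])<.03); print("before",np.median(L0[s][:,2])*1e3)
C=(P-p)@r.as_matrix(); v,u=np.mgrid[:400,:640]
s=(u>285)&(u<356)&(v>194)&(v<345)&(abs(C[...,0]-.03)<.004)&(C[...,2]>-.02)&(C[...,2]<.014)
q=C[s]; print("end face",np.linalg.lstsq(np.c_[q[:,1:],np.ones(len(q))],q[:,0],rcond=None)[0])
s=(u>290)&(u<350)&(abs(C[...,0])<.025)&(abs(C[...,1])<.012)&(abs(C[...,2]+.0285)<.004); q=C[s]; print("top z=ax+by+c",np.linalg.lstsq(np.c_[q[:,:2],np.ones(len(q))],q[:,2],rcond=None)[0])
E
```

```text
[-0.26883766 -2.9602254  -5.27247119] [0.40768829 0.43628004 0.57659502]
p [ 0.4802 -0.2358  0.0687] shift units [-0.002 -0.    -0.031]
turn units [-0.    -0.     0.002] shift units after turn [-0.002 -0.    -0.031]
15.6 0.029609415959390043
wing depth below rest (mm) 10.597471969929588 2429
before -0.03838988906298562
end face [-0.00210701  0.00074678  0.02908243]
top z=ax+by+c [-0.00072287  0.00134091 -0.02847874]
```

>>> jog_arm([
  [0,-0.03,0,0,0,0,-0.6],
  [0,0,0,0,0,0,-0.6],
  [0,0,0,0,0,0,-0.6],
  [0,0,0,0,0,0,-0.6],
  [0,0,0,0,0,0,-0.6],
])

```text
t: 16.1
tool_pos: [0.4801, -0.2358, 0.0689]
tool_rot: [2.319, 1.781, 0.235]
contact_force: [-1.9, 0.3, 5.0]
opening: 0.0293
grip_force: 40.9
```

```bash
python3 - <<'E'
from h import *
F=[];D=[]
for k in range(8):
    im,d=snap("wrist"); o=ctrl.get_obs(); F.append(TR.inv().apply(o["contact_force"]))
    p,r=pose(); L=(wcloud(d,p,r)-PATCH)@TR.as_matrix()
    s=(abs(L[...,1])<.024)&(L[...,0]>.033)&(L[...,0]<.048)&(abs(L[...,2])<.03); D.append(np.median(L[s][:,2])*1e3)
print(np.mean(F,0),D); goto(tgt(-.01),TR); print(o["t"],o["grip_force"],np.abs(o["dq"]).max())
E
```

```text
[ 0.96298737  0.2481305  -4.9761681 ] [np.float64(10.389489735916559), np.float64(10.385158930345588), np.float64(10.38970081776671), np.float64(10.389643982458871), np.float64(10.436280575165613), np.float64(10.403907117107131), np.float64(10.390650073132825), np.float64(10.381256356234546)]
p [ 0.4801 -0.2358  0.0689] shift units [-0.002  0.003 -0.019]
turn units [ 0.001 -0.     0.001] shift units after turn [-0.002  0.003 -0.019]
16.5 40.87103068828583 0.001728504254302566
```

Stable: the wing is 10.4 mm down, the force is about 5 to 6 N, and the block is centred and flat.

```bash
python3 -c "
from station import ctrl
print(ctrl.finish_job())"
```

```text
the job is handed in; nothing more can be done
None
```

I handed the job in at 16.5 s, still holding the block flat and centred on the patch, long side along the span; the wing measured about 10.4 mm down at roughly 5 N on the noisy wrist sensor, with the fingertips about 17 mm above it.

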